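Clear and hold open the self-closing drawer

TASK

Clear the two closed cartons from in front of the self-closing drawer by stacking them one at a time, in either order, squarely and flush onto the single carton that stands apart to one side, setting them down rather than dropping them and leaving that bottom carton where it is. Then pull the drawer out until its front face is level with the upright steel marker blade beside it, and finish while still holding it there, because the drawer springs shut when let go. Leave everything else on the desk where it is.

Things in the scene. Friction and masses are not known exactly. Their poses are not given: they have to be found in the camera images.
- bottom_carton: closed plain cardboard carton 96 x 64 x 45 mm (length along its x, width along its y, height), about 0.25 kg; origin at the centre of its underside; stands on the desk alone, far to the left or the right: the start of the column, stays where it is
- carton_a: closed plain cardboard carton 96 x 64 x 45 mm (length along its x, width along its y, height), about 0.25 kg; origin at the centre of its underside; loose on the desk in front of the drawer, to be stacked; its long side points roughly out from the drawer
- carton_b: closed plain cardboard carton 96 x 64 x 45 mm (length along its x, width along its y, height), about 0.25 kg; origin at the centre of its underside; the same, the other one in front of the drawer
- unit: low grey drawer unit, fixed, 250 deep x 280 wide x 95 mm high, a fixed piston ornament (60 mm across, 58 high) on its top; origin at desk level under the middle of the drawer's closed front face; its x points into the unit: the drawer opens along its -x; an aluminium rail 10 mm high lies along its +y side (at y = 158 mm), running 160 mm out from the front
- drawer (a joint): how far the drawer is out, m: 0 shut, up to 0.16; a spring pulls it shut with about 3 N when shut and 6 to 9 N at the mark. Drawer front 270 mm wide, from 12 to 82 mm above the desk
- drawer_handle (a point): middle of the steel bar handle of the drawer, 12 mm thick (x) x 14 mm high x 112 mm long (along y), joined to the drawer front by a 12 mm post at each end (posts centred 50 mm either side of the middle); this point is the bar's centre, 55 mm above the desk and 45 mm out from the drawer's front face (39 mm clear gap behind the bar); axes as the unit's; moves with the drawer
- drawer_edge (a point): point on the drawer's front face (the outer surface, not the handle), at its +y edge, 75 mm above the desk; moves with the drawer
- mark: the mark: fixed upright steel blade 6 mm thick, 14 mm wide and 74 mm high on a small dark foot, standing on the rail beside the drawer's path, 80 to 130 mm out from the closed drawer front; origin at desk level under the middle of the blade; axes as the unit's: the drawer is at the mark when drawer_edge has x = 0 in this frame
- calculator: black desk calculator 130 x 100 x 32 mm, leave alone; origin under its centre; at the other side of the desk from the bottom carton
- tape_roll: grey roll, a ring 84 mm across and 24 mm high, leave alone; origin under its centre
- jar: small jar 40 mm across, 55 mm high, leave alone; origin under its centre
- stapler: black stapler 130 x 36 x 45 mm, long along its x, leave alone; origin under its centre
- pen_cup: empty aluminium pen cup, 68 mm across, 90 mm high, leave alone; origin under its centre
- bearing: steel bearing ring 72 mm across, 20 mm high, leave alone; origin under its centre

How it is judged:
By the outcome, as a careful person would: the job done as asked, in the order asked, and still so for the second after the job is handed in, while the arm keeps its last pose, push and grip.
It also fails if it takes over 72 s, if anything falls off the work surface, if the arm or the gripper's body presses on something with over 40 N, if the wrist force passes 120 N, or if a joint passes its speed limit or range.

ROBOT

A 6-joint arm with a two-finger parallel gripper is mounted at the origin on the work surface. World frame = base frame: x ahead of the robot, y to its left, z up, the work surface at z = 0. Lengths are in m, angles in degrees, forces in N, time in s.
With the tool pointing down it reaches from about 0.35 to 0.8 m from the base axis. Payload 7.3 kg.
Tool frame: the origin (TCP) lies midway between the tips of the shut fingers; the grasp point (between the pads) lies 19 mm behind it; z points along the fingers, y is the line along which they close (so a half turn about z gives the same grasp; the last joint's range is limited). The gripper opens to 85 mm and grips with 20 to 120 N. Pads are 22 mm wide; open, the fingers measure 114 mm over their backs; the gripper's body (76 mm by 85 mm) begins 54 mm behind the grasp point. The pads swing forward as they close: fully open they stand 13 mm farther back than shut.
Start: joints at [-72.995, 19.595, 87.324, -0, 73.075, -8.365], TCP at [0.225, -0.474, 0.231] pointing down, gripper open.
Joint ranges: [-145.02, 145.02], [-44.19, 115.74], [2.07, 154.8], [-57.11, 237.11], [16.16, 152.29], [-177.93, 177.93]. Speed limits (degrees/s): [147.25, 147.25, 180, 180, 180, 180].

INTERFACE

Orientations are given as a 3x3 rotation matrix whose columns are the frame's x, y, z axes.
In Python, from workcell import robot, ik, imaging gives the robot as it stands. Calls block until the motion is done:
- robot.move_to(position, orientation): joint-space move of the TCP to a pose.
- robot.move_straight(position, orientation=None, feed=0.15, guard=None): straight line of the TCP; orientation=None keeps the orientation; feed is the mean speed in m/s. With guard (N) it stops when the force on the tool has changed by that much, and returns True; else False.
- robot.set_joints(angles): joint-space move.
- robot.gripper_to(opening, grip_force=None): finger opening in m; grip_force is the grip in N (None keeps the last); returns when the fingers have stopped.
- robot.dwell(seconds).
- ik(position, orientation): joint angles nearest the present ones, or None.
- robot.get_obs(): the state.
- imaging.get_image(name): name is "scene" or "top"; returns a dict with "img" (420x560x3 uint8, blue, green, red), "fx", "fy", "cx", "cy" (pixels), "cam_to_world" (4x4, takes a point from camera to world coordinates). Camera axes: x right, y down, z forward; pixel columns grow to the right and rows downward; lengths in m; the calibration is good to about 2 mm. A picture is of the moment at which its call begins. There is no depth.
A pose or a line that the arm cannot do raises robot.MotionError and nothing moves.
- robot.finish_job(): hands the job in; it is judged then, once.
The state is a dict: "time_s": time; "joint_positions": joint angles; "qvel": joint speeds; "joint_efforts": joint torques, N m; "position": TCP position; "eef_rot": TCP orientation; "wrist_force": force on the tool from outside, world axes, zero at the start; "wrist_torque": the same for the moment, N m; "grip_width": finger opening in m; "gripper_force": force on a finger pad.
Only numpy, scipy, OpenCV 4.12 (cv2) and the standard library are available. Lean on these libraries where they do the work, as an engineer would, in place of code of your own. Each camera call takes 0.05 s, during which the arm holds its last target. There are 200 camera calls.

## Working session

There is one attempt and no reset: what is moved stays moved. The work goes in short steps, each a Python script; the robot and the scene stay as the last script left them, time stands still between calls to the robot, and variables do not carry over. Pictures are saved under pics/ and viewed, at most 10 in all, crops included, and the job is handed in when it is done.

```bash
ls; mkdir -p pics
python3 - <<'E'
from workcell import robot, ik, imaging
import cv2,numpy as np
for n in("scene","top"):
    d=imaging.get_image(n);cv2.imwrite(f"pics/{n}0.png",d["img"]);print(n,d["fx"],d["fy"],d["cx"],d["cy"],np.round(d["cam_to_world"],3).tolist())
print(robot.get_obs())
E
```

```text
pics
scene 513.8816915076259 513.8816915076259 273.87883848145077 210.1341485849845 [[-0.678, 0.508, -0.531, 1.187], [0.735, 0.479, -0.48, 0.56], [0.011, -0.716, -0.698, 0.889], [0.0, 0.0, 0.0, 1.0]]
top 420.4347294560305 420.4347294560305 284.7189088548303 209.1967033752692 [[-0.008, -0.991, 0.133, 0.451], [-1.0, 0.008, -0.004, 0.022], [0.003, -0.133, -0.991, 0.967], [0.0, 0.0, 0.0, 1.0]]
{'time_s': 0.1, 'joint_positions': array([-7.29942144e+01,  1.96325380e+01,  8.73703155e+01, -2.57320673e-04,
        7.30752201e+01, -8.36398351e+00]), 'qvel': array([ 0.05191716, -0.12671567, -0.14697754,  0.03864166, -0.10498991,
        0.06387483]), 'joint_efforts': array([ 2.22875504e-03, -4.34447694e+01, -2.46492523e+01, -1.12430769e-04,
        4.61826538e-03, -8.71556097e-06]), 'position': array([ 0.22486656, -0.4740195 ,  0.23070339]), 'eef_rot': array([[ 9.03560963e-01,  4.28459361e-01, -4.02637645e-04],
       [ 4.28459506e-01, -9.03560046e-01,  1.30180219e-03],
       [ 1.93962044e-04, -1.34877156e-03, -9.99999072e-01]]), 'wrist_force': array([-1.11967162,  0.73461184,  0.05702578]), 'wrist_torque': array([-0.01912104,  0.04490155, -0.04638421]), 'gripper_force': 0.0, 'grip_width': 0.08552944470223153}
```

View pics/scene0.png

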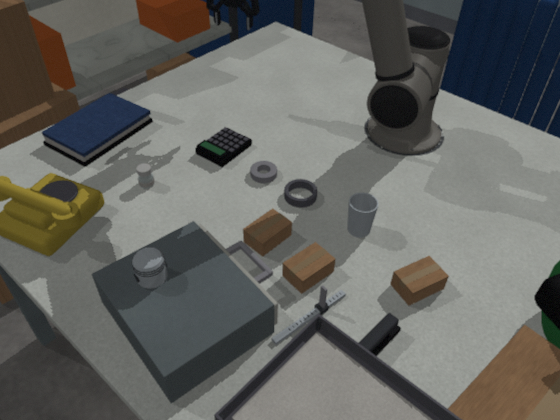

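View pics/top0.png

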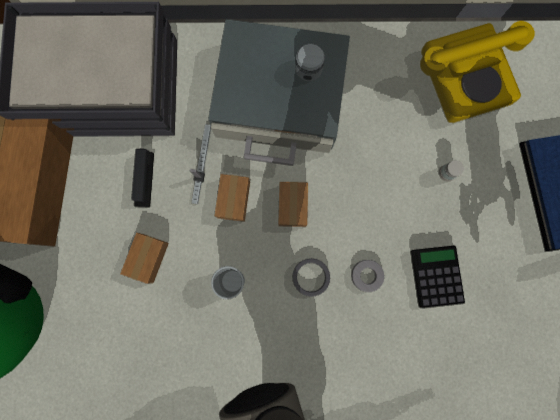

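The top view shows the bottom carton at about (144,258), the two loose cartons at (233,197) and (293,204), the handle bar at about (270,158) and the blade at about (198,175). Next I'll look closer at both views with the colour masks.

```bash
cat > h.py <<'E'
from workcell import robot, ik, imaging
import cv2,numpy as np
def cam(n): return imaging.get_image(n)
def ray(d,uv):
    T=np.array(d["cam_to_world"]);u,v=uv
    r=T[:3,:3]@np.array([(u-d["cx"])/d["fx"],(v-d["cy"])/d["fy"],1]);return T[:3,3],r
def onz(d,uv,z):
    o,r=ray(d,uv);return o+r*(z-o[2])/r[2]
def proj(d,p):
    q=np.linalg.inv(d["cam_to_world"])@np.append(p,1);return np.array([d["fx"]*q[0]/q[2]+d["cx"],d["fy"]*q[1]/q[2]+d["cy"]])
def tri(d1,a,d2,b):
    o,r=ray(d1,a);p,s=ray(d2,b);r=r/np.linalg.norm(r);s=s/np.linalg.norm(s)
    t=np.linalg.lstsq(np.c_[r,-s],p-o,rcond=None)[0];x,y=o+r*t[0],p+s*t[1];return (x+y)/2,np.linalg.norm(x-y)
def brown(img):
    b,g,r=[img[...,i].astype(int) for i in range(3)]
    return ((r-b>25)&(r-b>0.3*r)).astype(np.uint8)*255
def blobs(img,lo,hi):
    c,_=cv2.findContours(brown(img),cv2.RETR_EXTERNAL,cv2.CHAIN_APPROX_NONE)
    return [x for x in c if lo<cv2.contourArea(x)<hi]
E
python3 - <<'E'
from h import *
for n,(x,y,w,h) in(("top",(110,115,220,180)),("scene",(215,195,245,170))):
    im=cam(n)["img"]
    for c in blobs(im,300,3000):
        print(n,cv2.contourArea(c),cv2.boundingRect(c),np.round(cv2.minAreaRect(c)[0],1),np.round(cv2.approxPolyDP(cv2.convexHull(c),2.5,True)[:,0]).tolist())
    cr=im[y:y+h,x:x+w];cv2.imwrite(f"pics/{n}1.png",cv2.convertScaleAbs(cv2.resize(cr,None,fx=3,fy=3,interpolation=cv2.INTER_CUBIC),alpha=1.4,beta=10))
E
```

```text
top 1466.0 (120, 233, 48, 51) [143.8 258.1] [[136, 233], [167, 243], [152, 282], [146, 283], [120, 273]]
top 1190.0 (278, 182, 30, 45) [292.5 204. ] [[306, 182], [306, 225], [279, 224], [280, 182]]
top 1283.0 (215, 174, 35, 47) [231.9 197.3] [[221, 174], [249, 179], [244, 220], [215, 216]]
scene 1616.5 (391, 256, 57, 49) [419.1 279.2] [[429, 256], [447, 275], [444, 285], [408, 304], [391, 283], [394, 272]]
scene 1520.5 (283, 242, 52, 51) [308.3 266.2] [[315, 242], [334, 258], [332, 271], [301, 292], [283, 275], [283, 263]]
scene 1303.0 (244, 209, 48, 46) [267.  231.2] [[273, 209], [291, 223], [290, 234], [261, 254], [245, 242], [244, 228]]
scene 369.0 (147, 53, 47, 27) [168.7  64.6] [[193, 58], [148, 79], [147, 70], [185, 53]]
scene 2326.5 (136, 0, 74, 43) [172.5  21. ] [[209, 28], [177, 42], [140, 23], [136, 0], [203, 1], [208, 9]]
```

View pics/top1.png

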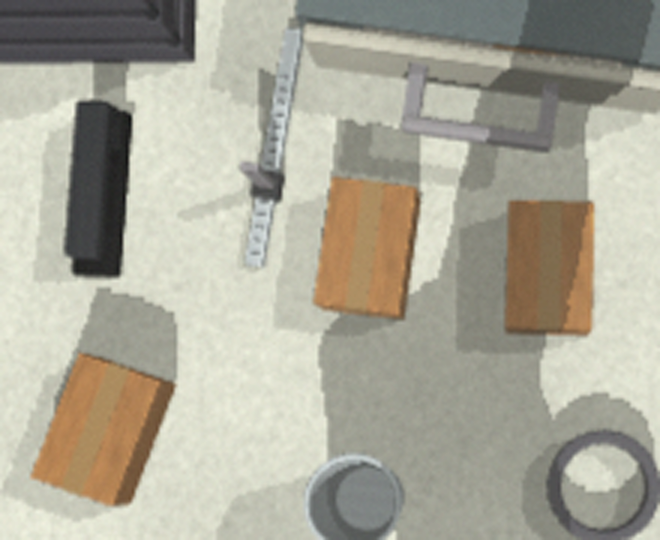

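View pics/scene1.png

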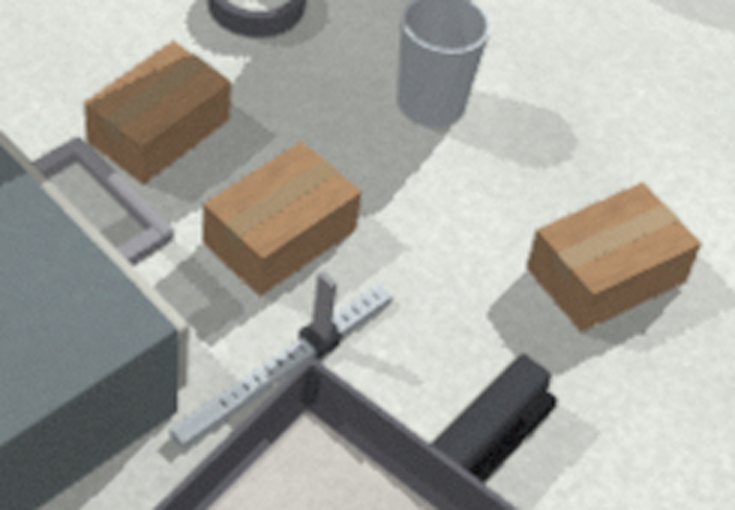

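The crops show all four top corners of each carton in both views, along with the bar, the blade and the drawer's front edge. I'll refine those corners and triangulate them.

```bash
cat > meas.py <<'E'
from h import *
def sub(im,pts,x,y,win=3):
    g=cv2.cvtColor(im,cv2.COLOR_BGR2GRAY)
    p=((np.array(pts,np.float32)+.5)/3-.5+np.float32([x,y])).astype(np.float32)
    q=cv2.cornerSubPix(g,p.reshape(-1,1,2).copy(),(win,win),(-1,-1),(3,20,.01))[:,0]
    bad=np.linalg.norm(q-p,axis=1)>2.5; q[bad]=p[bad]; return p,q,bad
def rect(P):  # corners ++,+-,--,-+
    P=np.array(P);c=P.mean(0);ux=(P[0]+P[1]-P[2]-P[3])[:2];uy=(P[0]+P[3]-P[1]-P[2])[:2]
    return c,np.degrees(np.arctan2(ux[1],ux[0])),np.degrees(np.arctan2(-uy[0],uy[1])),np.linalg.norm(ux)/2,np.linalg.norm(uy)/2
E
python3 - <<'E'
from meas import *
t,s=cam("top"),cam("scene")
C={"bot":([(82,352),(165,380),(117,500),(33,476)],[(583,293),(537,233),(642,184),(699,243)]),
"L":([(333,178),(419,187),(404,315),(316,302)],[(261,247),(204,207),(301,143),(360,192)]),
"R":([(508,202),(593,202),(590,330),(506,329)],[(146,141),(86,103),(174,43),(231,88)])}
for k,(a,b) in C.items():
    p,q,bad=sub(t["img"],a,110,115);p2,q2,bad2=sub(s["img"],b,215,195)
    print(k,"shift",np.round(q-p,1).tolist(),np.round(q2-p2,1).tolist())
    for nm,A,B in(("raw",p,p2),("sub",q,q2)):
        X=[tri(t,i,s,j) for i,j in zip(A,B)]
        print(nm,"z",[round(x[0][2],4) for x in X],"gap",[round(x[1],4) for x in X])
        print("  tri",np.round(np.hstack(rect([x[0] for x in X])),4))
        for d,Q,n in((t,A,"top"),(s,B,"scn")): print("  ",n,np.round(np.hstack(rect([onz(d,u,.045) for u in Q])),4))
# handle/edge/blade
f=lambda p,x,y:(np.array(p)+.5)/3-.5+[x,y]
for n,a,b in(("blade top",(243,170),(325,276)),("drawer top edge +y",(303,42),(183,330)),("bar outer +y top",(403,130),(170,235)),("bar outer -y top",(549,149),(80,142)),("post+y at face",(414,66),(132,262))):
    x,g=tri(t,f(a,110,115),s,f(b,215,195));print(n,np.round(x,4),round(g,4))
E
```

```text
bot shift [[0.0, 0.0], [0.0, 0.0], [-0.20000000298023224, 2.200000047683716], [-0.8999999761581421, 0.10000000149011612]] [[0.0, 0.0], [-0.5, -0.8999999761581421], [0.10000000149011612, -0.800000011920929], [0.699999988079071, 0.10000000149011612]]
raw z [np.float64(0.0419), np.float64(0.0373), np.float64(0.0413), np.float64(0.0417)] gap [np.float64(0.0051), np.float64(0.0037), np.float64(0.0048), np.float64(0.0)]
  tri [  0.4724   0.3309   0.0406 -20.2589 -20.0247   0.0949   0.0615]
   top [  0.4725   0.3291   0.045  -19.9781 -17.4577   0.0934   0.0642]
   scn [  0.4757   0.3324   0.045  -19.9804 -21.5601   0.0972   0.0584]
sub z [np.float64(0.0419), np.float64(0.0396), np.float64(0.0402), np.float64(0.0426)] gap [np.float64(0.0051), np.float64(0.0027), np.float64(0.0024), np.float64(0.0)]
  tri [  0.4714   0.3309   0.0411 -20.4309 -21.1764   0.0973   0.0635]
   top [  0.4713   0.3296   0.045  -20.1026 -19.1361   0.096    0.0656]
   scn [  0.4747   0.332    0.045  -20.5169 -21.9245   0.0984   0.0609]
L shift [[0.0, 0.0], [0.6000000238418579, 2.4000000953674316], [-0.2000000029802322
[... 1574 characters left out ...]
8  0.0047  0.045  -4.4941 -1.5396  0.0889  0.0624]
sub z [np.float64(0.0419), np.float64(0.0406), np.float64(0.04), np.float64(0.0382)] gap [np.float64(0.0005), np.float64(0.0008), np.float64(0.0036), np.float64(0.0027)]
  tri [ 5.8800e-01  7.0000e-04  4.0100e-02 -1.7952e+00 -1.8460e+00  9.8000e-02
  6.2900e-02]
   top [ 5.8680e-01  1.5000e-03  4.5000e-02 -2.4655e+00 -2.2248e+00  9.8700e-02
  6.2100e-02]
   scn [ 0.5919  0.0032  0.045  -1.8905 -1.8233  0.0951  0.0632]
blade top [0.6574 0.2199 0.0736] 0.0067
drawer top edge +y [0.7529 0.1792 0.0723] 0.0046
bar outer +y top [0.6906 0.1084 0.0517] 0.0019
bar outer -y top [0.6739 0.0012 0.0532] 0.0013
post+y at face [0.7332 0.1046 0.06  ] 0.0105
```

```bash
cat >> h.py <<'E'
def rot(psi):
    c,s=np.cos(np.radians(psi)),np.sin(np.radians(psi))
    return np.array([[c,s,0],[s,-c,0],[0,0,-1.]])
def st(*a):
    o=robot.get_obs();print(*a,"t",round(o["time_s"],2),"p",np.round(o["position"],4),"F",np.round(o["wrist_force"],1),"w",round(o["grip_width"],4),"gf",round(o["gripper_force"],1),flush=True)
E
python3 - <<'E'
from h import *
for f in(0,180):
    for n,p,y in(("R",(.588,.001),-1.7),("L",(.604,.1355),-7.6),("B",(.472,.33),-20),("H",(.68,.055),81)):
        print(f,n,ik([*p,.2],rot(y+f)),ik([*p,.005],rot(y+f)) is not None)
p=(.588,.0012);R=rot(-1.7)
robot.gripper_to(.085,40)
robot.move_to([*p,.16],R);st("above")
print(robot.move_straight([*p,.05],R,.2), robot.move_straight([*p,.005],R,.05,guard=8));st("down")
robot.gripper_to(.05,40);st("grip")
robot.move_straight([*p,.2],R,.15);st("lift")
for n in("top","scene"): cv2.imwrite(f"pics/{n}2.png",cam(n)["img"])
E
```

```text
0 R [-7.36820874e+00  2.76227870e+01  7.97796615e+01 -2.54444375e-14
  7.25975515e+01  8.43317913e+01] True
0 L [ 5.55460071e+00  3.08928860e+01  7.42075570e+01 -2.54444375e-14
  7.48995570e+01  1.03154601e+02] True
0 B [ 2.73362458e+01  2.63697255e+01  8.18620850e+01 -2.54444375e-14
  7.17681895e+01  1.37336246e+02] True
0 H [-1.80573209e+00  3.79412152e+01  6.15738201e+01 -2.54444375e-14
  8.04849647e+01  7.19426791e+00] True
180 R [-7.36820874e+00  2.76227870e+01  7.97796615e+01 -2.54444375e-14
  7.25975515e+01 -9.56682087e+01] True
180 L [ 5.55460071e+00  3.08928860e+01  7.42075570e+01 -2.54444375e-14
  7.48995570e+01 -7.68453993e+01] True
180 B [ 2.73362458e+01  2.63697255e+01  8.18620850e+01 -2.54444375e-14
  7.17681895e+01 -4.26637542e+01] True
180 H [-1.80573209e+00  3.79412152e+01  6.15738201e+01 -2.54444375e-14
  8.04849647e+01 -1.72805732e+02] True
above t 2.67 p [5.880e-01 3.000e-04 1.601e-01] F [-0.3 -0.5  0.7] w 0.0849 gf 0.0
False False
down t 4.42 p [0.5883 0.0012 0.0053] F [0.1 0.2 0.1] w 0.0853 gf 0.0
grip t 4.75 p [0.5883 0.0012 0.0055] F [-0.3  1.   2.8] w 0.0633 gf 45.4
lift t 6.2 p [0.5875 0.0012 0.199 ] F [-0.7  0.1 -1.8] w 0.0637 gf 45.1
```

Run:
```python
from h import *
p=(.472,.330);R=rot(-20)
robot.move_to([*p,.2],R);st("above")
robot.move_straight([*p,.058],R,.15);robot.dwell(.2);st("near")
print(robot.move_straight([*p,.046],R,.02,guard=4));st("touch")
d=cam("top");cv2.imwrite("pics/held.png",d["img"]);e=cam("scene");cv2.imwrite("pics/helds.png",e["img"])
a=cv2.resize(d["img"][205:305,90:190],None,fx=4,fy=4,interpolation=3)
b=cv2.resize(e["img"][215:315,370:470],None,fx=4,fy=4,interpolation=3)
cv2.imwrite("pics/c3.png",np.hstack([a,b]))
```

```text
above t 7.61 p [0.4726 0.3293 0.1999] F [ 0.2  0.2 -2.2] w 0.0634 gf 44.9
near t 8.91 p [0.4724 0.3303 0.0589] F [-0.9 -1.  -1.7] w 0.0637 gf 44.9
True
touch t 9.35 p [0.4721 0.3301 0.0505] F [-0.1  0.4  3.9] w 0.0635 gf 45.7
```

View pics/c3.png

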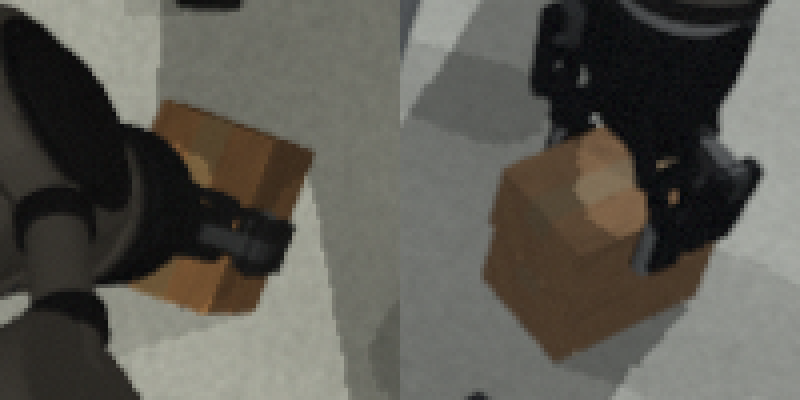

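The held carton rests on the bottom carton at the expected height (contact at +45.0 mm). Its side faces look continuous with the lower carton's in both views. I'll release it, back off and check it unobstructed.

Run:
```python
from h import *
o=robot.get_obs()["position"];R=rot(-20)
robot.gripper_to(.085,40);robot.dwell(.2);st("open")
robot.move_straight([o[0],o[1],.2],R,.15)
robot.move_to([.604,.1355,.2],rot(-7.6));st("over L")
d=cam("top");e=cam("scene");cv2.imwrite("pics/t4.png",d["img"]);cv2.imwrite("pics/s4.png",e["img"])
a=cv2.resize(d["img"][215:305,100:190],None,fx=4.44,fy=4.44,interpolation=3)
b=cv2.resize(e["img"][225:315,375:465],None,fx=4.44,fy=4.44,interpolation=3)
cv2.imwrite("pics/c4.png",cv2.convertScaleAbs(np.hstack([a,b]),alpha=1.5))
for n,m in(("top",d),("scene",e)):
  for c in blobs(m["img"],300,3500): print(n,cv2.contourArea(c),cv2.approxPolyDP(cv2.convexHull(c),2,True)[:,0].tolist())
# predicted corners of bottom/top layers
for nm,ctr,z in(("base0",(.472,.33),0),("mid",(.472,.33),.045),("top",(.472,.33),.09)):
  for n,m in(("top",d),("scene",e)):
    q=[proj(m,np.array([ctr[0],ctr[1],z])+rot(-20)@np.array([i*.048,-j*.032,0])) for i,j in((1,1),(1,-1),(-1,-1),(-1,1))]
    print(nm,n,np.round(q,1).tolist())
```

```text
open t 10.0 p [0.4714 0.3297 0.0497] F [-0.1  0.3  0.2] w 0.0848 gf 0.0
over L t 12.08 p [0.6034 0.1363 0.1995] F [-0.3 -0.1  0.8] w 0.0847 gf 0.0
scene 1538.0 [[316, 243], [334, 258], [333, 269], [301, 292], [283, 275], [283, 263]]
scene 2424.5 [[432, 242], [451, 261], [446, 280], [441, 289], [408, 304], [391, 284], [396, 257]]
scene 384.0 [[194, 58], [148, 79], [147, 70], [184, 53]]
scene 2343.0 [[209, 28], [177, 42], [140, 23], [136, 0], [200, 0], [207, 3]]
base0 top [[143.8, 233.0], [169.7, 242.3], [154.1, 282.3], [127.9, 272.8]]
base0 scene [[406.9, 304.6], [388.5, 282.8], [423.5, 267.2], [442.6, 287.8]]
mid top [[137.1, 231.4], [164.2, 241.2], [147.7, 283.1], [120.3, 273.1]]
mid scene [[411.1, 291.6], [392.1, 269.6], [427.9, 254.0], [447.8, 274.7]]
top top [[129.6, 229.7], [158.1, 240.0], [140.7, 284.0], [111.9, 273.5]]
top scene [[415.6, 277.7], [395.8, 255.6], [432.6, 240.0], [453.2, 260.8]]
```

View pics/c4.png

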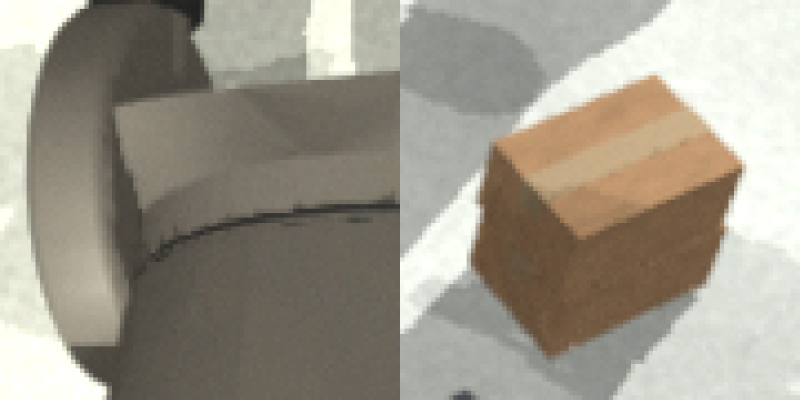

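In the scene view the upper carton sits flush on the lower one, with corners within about 1–2 px of prediction. The arm blocks the top view, so I'll pick the second carton and swing it aside for a clear top view.

Run:
```python
from h import *
p=(.604,.1357);R=rot(-7.6)
robot.move_straight([*p,.05],R,.2); print(robot.move_straight([*p,.005],R,.05,guard=8));st("down")
robot.gripper_to(.05,40);st("grip")
robot.move_straight([*p,.2],R,.15)
robot.move_to([.55,-.12,.22],rot(-10));st("aside")
d=cam("top");e=cam("scene");cv2.imwrite("pics/t5.png",d["img"]);cv2.imwrite("pics/s5.png",e["img"])
a=cv2.resize(d["img"][215:305,95:185],None,fx=4.44,fy=4.44,interpolation=3)
b=cv2.resize(d["img"][120:210,180:270],None,fx=4.44,fy=4.44,interpolation=3)
cv2.imwrite("pics/c5.png",cv2.convertScaleAbs(np.hstack([a,b]),alpha=1.4))
m=brown(e["img"])
for r in range(256,292,2):
    c=np.where(m[r,380:460])[0]; g=e["img"][r].astype(float);print(r,c.min()+380,c.max()+380,end=" | ")
for n,mm in(("top",d),("scene",e)):
  for c in blobs(mm["img"],300,3500): print(n,cv2.contourArea(c),cv2.approxPolyDP(cv2.convexHull(c),2,True)[:,0].tolist())
```

```text
False
down t 14.13 p [0.6043 0.1357 0.0053] F [-0.4  0.1  0.2] w 0.0851 gf 0.0
grip t 14.46 p [0.6045 0.1359 0.0057] F [-0.4  1.6  4. ] w 0.0634 gf 46.1
aside t 16.93 p [ 0.5503 -0.119   0.2198] F [ 0.4  1.7 -3.2] w 0.0631 gf 45.5
256 398 445 | 258 396 448 | 260 396 450 | 262 395 451 | 264 395 450 | 266 394 449 | 268 393 449 | 270 393 448 | 272 394 447 | 274 394 447 | 276 393 447 | 278 393 446 | 280 392 446 | 282 391 445 | 284 391 444 | 286 393 443 | 288 395 442 | 290 396 437 | top 1829.0 [[130, 230], [167, 243], [152, 282], [140, 283], [113, 273]]
top 313.5 [[364, 218], [383, 222], [381, 236], [362, 235], [360, 230]]
scene 2419.5 [[432, 242], [451, 261], [442, 288], [408, 304], [391, 284], [396, 257]]
scene 844.5 [[237, 111], [251, 140], [229, 149], [215, 136], [214, 120]]
scene 375.0 [[193, 58], [148, 79], [147, 70], [184, 53]]
scene 2336.0 [[209, 28], [177, 42], [140, 23], [136, 0], [200, 0], [207, 3]]
```

View pics/c5.png

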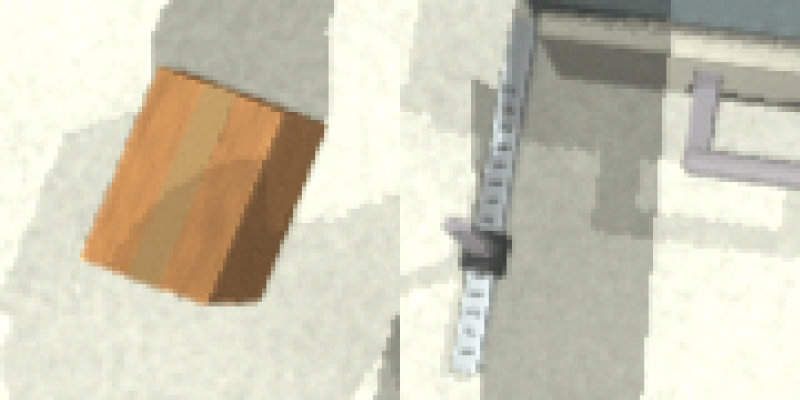

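The top view shows the two-carton stack flush: measured top corners (130,230), (158,240), (141,283), (113,273) against predicted (129.6,229.7), (158.1,240), (140.7,284), (111.9,273.5). I'll place the second carton at the same pose.

Run:
```python
from h import *
p=(.472,.330);R=rot(-20)
robot.move_to([*p,.23],R);st("above")
robot.move_straight([*p,.103],R,.15);robot.dwell(.2);st("near")
print(robot.move_straight([*p,.091],R,.02,guard=4));st("touch")
robot.gripper_to(.085,40);robot.dwell(.2)
robot.move_straight([*p,.25],R,.15);st("up")
robot.move_to([.60,-.1,.22],rot(81));st("aside")
d=cam("top");e=cam("scene");cv2.imwrite("pics/t6.png",d["img"]);cv2.imwrite("pics/s6.png",e["img"])
for n,mm in(("top",d),("scene",e)):
  for c in blobs(mm["img"],1000,4500): print(n,cv2.contourArea(c),cv2.approxPolyDP(cv2.convexHull(c),2,True)[:,0].tolist())
  print(n,np.round([proj(mm,np.array([.472,.33,.135])+rot(-20)@np.array([i*.048,-j*.032,0])) for i,j in((1,1),(1,-1),(-1,-1),(-1,1))],1).tolist())
a=cv2.resize(d["img"][215:305,95:185],None,fx=4.44,fy=4.44,interpolation=3)
b=cv2.resize(e["img"][215:305,375:465],None,fx=4.44,fy=4.44,interpolation=3)
r1=np.hstack([a,b])
r1=cv2.convertScaleAbs(r1,alpha=1.4)[:400]
r2=cv2.convertScaleAbs(cv2.resize(d["img"][110:160,190:350],(640,200),interpolation=3),alpha=1.4)
r2=cv2.copyMakeBorder(r2,0,0,0,r1.shape[1]-640,cv2.BORDER_CONSTANT)
cv2.imwrite("pics/c6.png",np.vstack([r1,r2]))
```

```text
above t 18.71 p [0.4725 0.3293 0.23  ] F [-1.2  0.  -3. ] w 0.0633 gf 45.5
near t 19.91 p [0.4724 0.3302 0.1039] F [ 0.1  0.9 -3.1] w 0.0631 gf 45.5
True
touch t 20.35 p [0.4722 0.3301 0.0957] F [-0.4 -0.2  4.3] w 0.0634 gf 46.3
up t 22.08 p [0.4716 0.3298 0.249 ] F [ 0.1 -0.4  0.4] w 0.0847 gf 0.0
aside t 24.25 p [ 0.6    -0.0995  0.22  ] F [0.5 0.2 0.1] w 0.085 gf 0.0
top 2336.0 [[122, 229], [136, 231], [167, 243], [152, 282], [132, 284], [104, 273]]
top [[121.4, 227.8], [151.4, 238.6], [132.9, 285.0], [102.5, 273.9]]
scene 3275.5 [[437, 227], [457, 247], [446, 280], [441, 289], [408, 304], [391, 282], [400, 242]]
scene 1936.5 [[203, 18], [199, 33], [177, 42], [140, 23], [136, 0], [183, 0]]
scene [[420.4, 263.0], [399.8, 240.8], [437.6, 225.2], [459.0, 246.1]]
```

View pics/c6.png

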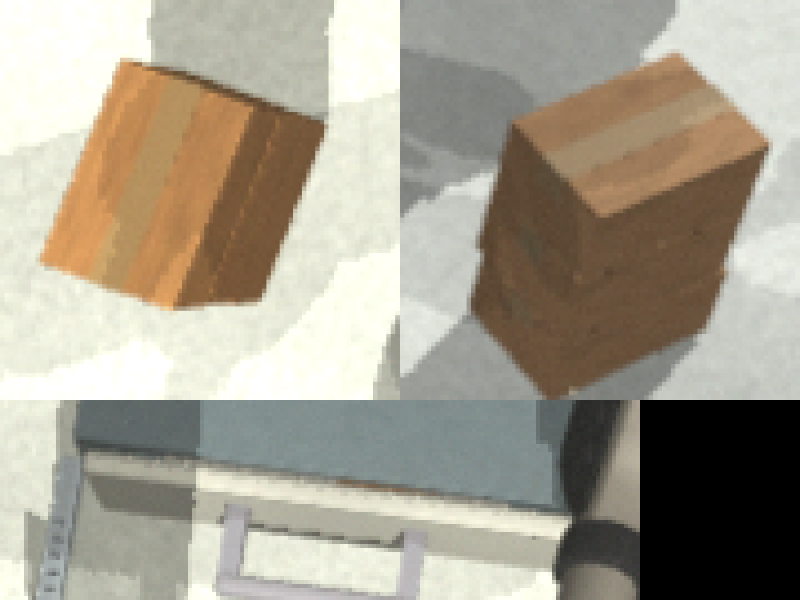

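The three-carton column stands square; the bottom carton's -y edge protrudes by only about 1 px (1–2 mm). Next I'll work out the drawer geometry from the top view.

Run:
```python
from h import *
d=cam("top");e=cam("scene")
f=lambda p:(np.array(p)+.5)/3-.5+[110,115]
A,B=onz(d,f((403,130)),.062),onz(d,f((549,149)),.062)
v=A-B;yaw=np.degrees(np.arctan2(-v[0],v[1]));print("bar",A,B,"len",np.linalg.norm(v),"yaw",yaw)
g=lambda p:(np.array(p)-[0,400]+.5)/4-.5+[190,110]
C,D=onz(d,g((85,475)),.082),onz(d,g((565,541)),.082);w=C-D
print("face top edge",C,D,np.linalg.norm(w),np.degrees(np.arctan2(-w[0],w[1])))
# Hough-type line fit: bar mask rows per column, front edge via gradient
G=cv2.GaussianBlur(cv2.cvtColor(d["img"],cv2.COLOR_BGR2GRAY),(3,3),0).astype(float)
for c in range(214,336,8): print(c,G[118:146,c].astype(int).tolist())
h=lambda p:(np.array(p)-[400,0]+.5)/4.44-.5+[180,120]
for z in(.074,.079,.084): print("blade",z,onz(d,h((450,222)),z),onz(d,f((243,170)),z))
print("foot z.02",onz(d,h((487,253)),.02), "rail end",onz(d,h((465,372)),.01),onz(d,h((524,12)),.01))
u=np.array([np.cos(np.radians(yaw)),np.sin(np.radians(yaw)),0]);print("closed bar ctr",(A+B)/2+u*.006)
```

```text
bar [0.68728932 0.10819067 0.062     ] [0.67218598 0.0008939  0.062     ] len 0.10835454595317129 yaw -8.012445898920463
face top edge [0.74883098 0.17880226 0.082     ] [ 0.70989499 -0.08197417  0.082     ] 0.26366713449084905 -8.491980915853736
214 [72, 68, 59, 57, 70, 94, 111, 121, 122, 114, 97, 83, 79, 80, 82, 86, 94, 102, 109, 114, 115, 114, 113, 113, 113, 113, 114, 114]
222 [73, 73, 70, 61, 58, 73, 96, 111, 120, 123, 115, 98, 83, 79, 79, 78, 78, 78, 79, 85, 97, 109, 113, 113, 113, 113, 114, 117]
230 [73, 73, 72, 69, 63, 63, 78, 97, 110, 120, 122, 116, 101, 86, 80, 79, 79, 78, 78, 78, 84, 98, 111, 115, 114, 113, 113, 114]
238 [73, 74, 74, 76, 75, 71, 75, 90, 104, 116, 127, 131, 128, 115, 107, 109, 105, 96, 99, 109, 113, 116, 127, 140, 146, 148, 152, 157]
246 [101, 101, 101, 101, 101, 102, 97, 92, 97, 116, 143, 161, 168, 169, 159, 142, 131, 123, 115, 113, 112, 111, 118, 131, 139, 140, 138, 136]
254 [102, 102, 102, 102, 102, 102, 101, 96, 91, 95, 114, 139, 156, 164, 167, 159, 143, 131, 128, 127, 126, 123, 107, 94, 117, 153, 167, 167]
262 [100, 100, 100, 100, 101, 101, 100, 99, 95,
[... 992 characters left out ...]
43, 161, 168, 170, 160, 141, 131, 130]
326 [70, 72, 80, 89, 93, 94, 96, 97, 97, 97, 97, 97, 97, 98, 98, 99, 99, 92, 77, 76, 104, 140, 160, 166, 169, 162, 144, 132]
334 [32, 31, 31, 32, 32, 32, 33, 33, 33, 33, 33, 32, 33, 33, 32, 31, 32, 32, 32, 34, 40, 45, 44, 38, 34, 35, 36, 36]
blade 0.074 [0.65914709 0.22215528 0.074     ] [0.6553365  0.22252115 0.074     ]
blade 0.079 [0.65797996 0.22103722 0.079     ] [0.65419071 0.22140104 0.079     ]
blade 0.084 [0.65681284 0.21991916 0.084     ] [0.65304492 0.22028093 0.084     ]
foot z.02 [0.655227   0.21475391 0.02      ] rail end [0.59460606 0.22696943 0.01      ] [0.78796645 0.19962089 0.01      ]
closed bar ctr [0.68567908 0.05370596 0.062     ]
```

Run:
```python
from h import *
yaw=-8.3;u=np.array([np.cos(np.radians(yaw)),np.sin(np.radians(yaw)),0]);R=rot(yaw+90)
b=np.array([.6857,.0537,0]);z=np.array([0,0,1.])
robot.gripper_to(.042,80)
robot.move_to(b+z*.15,R);st("above")
print(robot.move_straight(b+z*.036,R,.08,guard=8));st("down")
robot.gripper_to(0,80);robot.dwell(.2);st("grip")
robot.move_straight(b-u*.0974+z*.036,R,.06);robot.dwell(.4);st("pulled")
print("s moved",(b-robot.get_obs()["position"])@u)
d=cam("top");e=cam("scene");cv2.imwrite("pics/t7.png",d["img"]);cv2.imwrite("pics/s7.png",e["img"])
a=cv2.resize(d["img"][140:220,170:250],(400,400),interpolation=3)
c=cv2.resize(e["img"][250:330,270:350],(400,400),interpolation=3)
cv2.imwrite("pics/c7.png",cv2.convertScaleAbs(np.hstack([a,c]),alpha=1.4))
```

```text
above t 25.73 p [0.6857 0.0526 0.1505] F [ 0.5 -0.8  0.4] w 0.042 gf 0.0
False
down t 27.3 p [0.6858 0.0537 0.0366] F [-2.6  1.1  2.6] w 0.042 gf 1.7
grip t 27.88 p [0.6862 0.0537 0.0363] F [2.5 0.5 1.6] w 0.0102 gf 79.5
pulled t 30.06 p [0.5897 0.0681 0.0363] F [5.7 1.4 0.2] w 0.0103 gf 79.3
s moved 0.09712563531760142
```

View pics/c7.png

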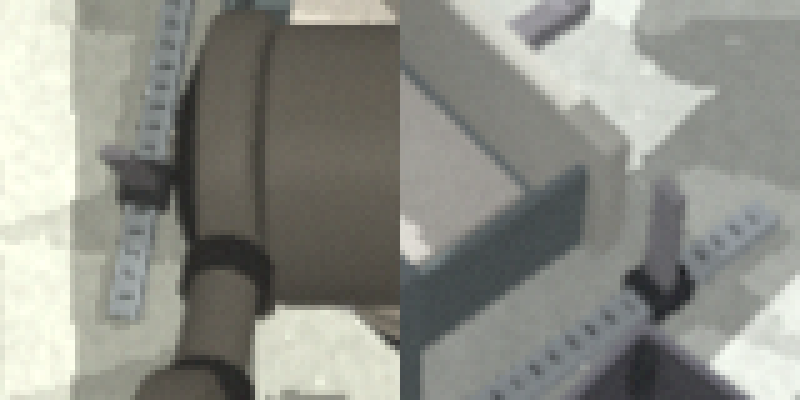

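The top view has the drawer's edge hidden under the arm. The scene view shows the drawer front's outer top corner at about (315.4,279.4) and the blade top at about (323.4,285.8). I'll compare them in the unit's frame from this one camera.

Run:
```python
from h import *
e=cam("scene");d=cam("top")
yaw=-8.3;u=np.array([np.cos(np.radians(yaw)),np.sin(np.radians(yaw)),0]);v=np.array([-u[1],u[0],0])
k=lambda p:(np.array(p)-[400,0]+.5)/5-.5+[270,250]
c=onz(e,k((627,147)),.082);print("corner",c[:2],"s",c@u,"l",c@v)
c=onz(e,k((630,240)),.012);print("corner bottom?",c@u,c@v)
for z in(.074,.079,.084):
    p=onz(e,k((667,178)),z);print("blade scene",z,p@u,p@v)
f=lambda p:(np.array(p)+.5)/3-.5+[110,115]
for z in(.074,.079,.084):
    p=onz(d,(np.array((111,154))+.5)/5-.5+[170,140],z);print("blade top",z,p@u,p@v)
# foot centre both
for n,m,p in(("top",d,(np.array((146,184))+.5)/5-.5+[170,140]),("scene",e,k((659,288)))):
    for z in(.01,.02): q=onz(m,p,z);print("foot",n,z,q@u,q@v)
b=cv2.resize(e["img"][260:320,295:345],(500,600),interpolation=3)
cv2.imwrite("pics/c8.png",cv2.convertScaleAbs(b,alpha=1.5))
```

```text
corner [0.66098853 0.19731045] s 0.6255822086194941 l 0.2906615759916694
corner bottom? 0.6168763490540848 0.28986507722071847
blade scene 0.074 0.6189621015903239 0.3076664483467807
blade scene 0.079 0.6218768054154253 0.3102312089449627
blade scene 0.084 0.624791509240527 0.3127959695431447
blade top 0.074 0.6187267256466719 0.31270196907624603
blade top 0.079 0.6177413239491404 0.3114398918013451
blade top 0.084 0.6167559222516089 0.3101778145264442
foot top 0.01 0.6195319594950205 0.31042213732850865
foot top 0.02 0.6176845342834846 0.3080905999115624
foot scene 0.01 0.6226993719237909 0.31412560738401907
foot scene 0.02 0.6280618499810207 0.31880819083280787
```

View pics/c8.png

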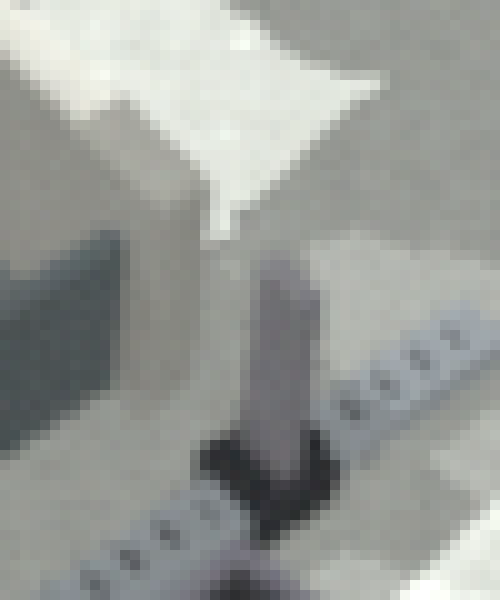

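The zoom shows the blade's wide face parallel to the drawer front, with its top centre at about (324,287). The front's outer edge runs from about (315.7,278.5) to (314.3,298.5). For the face position I'll use numeric edge profiles where the top camera can still see the drawer front.

Run:
```python
from h import *
d=cam("top");e=cam("scene")
yaw=-8.3;u=np.array([np.cos(np.radians(yaw)),np.sin(np.radians(yaw)),0]);v=np.array([-u[1],u[0],0])
G=cv2.cvtColor(d["img"],cv2.COLOR_BGR2GRAY).astype(int)
for l in(.03,.05,.07,.1,.13,.25,.28):
    p=proj(d,u*.6171+v*l+np.array([0,0,.082]));c,r=np.round(p).astype(int);print(l,np.round(p,1),"rows",r-10,G[r-10:r+11,c].tolist())
# closed: bright->dark mid edge on same edge, t6
for uv in((214,128.2),(222,118+11.1),(254,118+16.0),(278,118+19.5),(302,118+22.6),(326,118+25.8)):
    q=onz(d,uv,.082);print("closed",uv,round(q@u,4),round(q@v,4))
k=lambda x,y:np.array([(x+.5)/10-.5+295,(y+.5)/10-.5+260])
c=onz(e,k(207,183),.082);print("edge",c@u,c@v)
for x,y in((290,272),(284,360),(277,450)):
    o,r=ray(e,k(x,y)); L=c@v+.023; t=(L-o@v)/(r@v); q=o+r*t; print("blade@l",q@u,q[2],"ds",q@u-c@u)
# edge bearing at bottom and mid for consistency, using l fixed
for x,y in((207,183),(200,290),(194,385)):
    o,r=ray(e,k(x,y));t=(c@v-o@v)/(r@v);q=o+r*t;print("edge line",q@u,q[2])
g=e["img"].sum(2)//3
for r in(284,287,290,293,296,299): print(r,g[r,308:332].tolist())
```

```text
0.03 [321.3 188. ] rows 178 [68, 70, 69, 92, 136, 157, 158, 161, 166, 157, 128, 124, 125, 123, 122, 142, 177, 176, 172, 171, 173]
0.05 [312.1 186.8] rows 177 [66, 64, 64, 88, 140, 156, 159, 163, 166, 158, 122, 127, 122, 123, 122, 138, 156, 157, 156, 155, 153]
0.07 [302.8 185.5] rows 176 [115, 114, 109, 108, 149, 155, 160, 164, 165, 150, 122, 120, 121, 120, 125, 146, 160, 159, 158, 155, 156]
0.1 [288.9 183.6] rows 174 [73, 73, 73, 72, 69, 69, 70, 68, 67, 67, 67, 67, 63, 52, 32, 33, 33, 35, 34, 35, 51]
0.13 [275.  181.7] rows 172 [76, 75, 72, 70, 70, 70, 68, 69, 67, 66, 66, 67, 63, 64, 65, 63, 63, 61, 62, 59, 60]
0.25 [219.7 174.2] rows 164 [63, 60, 62, 62, 57, 55, 58, 57, 57, 57, 57, 59, 59, 62, 62, 64, 62, 64, 65, 65, 62]
0.28 [205.9 172.3] rows 162 [30, 32, 30, 29, 29, 28, 29, 29, 29, 29, 29, 28, 28, 29, 29, 28, 27, 29, 27, 30, 33]
closed (214, 128.2) 0.7165 0.2783
closed (222, 129.1) 0.7169 0.2608
closed (254, 134.0) 0.7155 0.1901
closed (278, 137.5) 0.7149 0.1373
closed (302, 140.6) 0.7152 0.0847
closed (326, 143.8) 0.7152 0.0321
edge 0.6232565411422311 0.28884216191169815
blade@l
[... 313 characters left out ...]
ge line 0.620634244846221 0.012552695400277813
284 [90, 93, 94, 91, 90, 87, 89, 110, 106, 99, 102, 103, 104, 101, 99, 99, 101, 105, 115, 113, 118, 121, 119, 118]
287 [82, 90, 92, 91, 88, 88, 89, 97, 103, 102, 108, 106, 91, 86, 86, 87, 89, 97, 113, 120, 120, 122, 120, 120]
290 [85, 85, 91, 89, 88, 87, 87, 96, 99, 99, 100, 100, 87, 76, 73, 74, 76, 79, 75, 106, 120, 120, 119, 121]
293 [85, 86, 91, 88, 88, 89, 88, 97, 100, 99, 103, 97, 82, 73, 73, 72, 74, 71, 80, 105, 116, 119, 118, 120]
296 [85, 89, 90, 88, 86, 86, 95, 100, 98, 99, 101, 87, 77, 74, 73, 72, 73, 69, 85, 97, 112, 117, 117, 113]
299 [89, 90, 89, 88, 93, 101, 101, 100, 99, 99, 95, 83, 76, 74, 75, 72, 71, 72, 92, 97, 92, 88, 91, 101]
```

Both views put the drawer edge about 2 mm short of the blade's middle: top about 1.8 mm, scene about 2.4 mm. I'll pull 2 mm more, check the face again numerically along with the column, and hand in.

Run:
```python
from h import *
yaw=-8.5;u=np.array([np.cos(np.radians(yaw)),np.sin(np.radians(yaw)),0]);v=np.array([-u[1],u[0],0])
o=robot.get_obs()["position"]
R=rot(81.7);b=np.array([.6857,.0537,.036]);u0=np.array([np.cos(np.radians(8.3)),-np.sin(np.radians(8.3)),0])
robot.move_straight(b-u0*.0974-u*.002,R,.02);robot.dwell(.5);st("held");n=robot.get_obs()["position"];print("moved",(o-n)@u)
d=cam("top");e=cam("scene");G=cv2.cvtColor(d["img"],cv2.COLOR_BGR2GRAY).astype(int)
for c in(303,312,321): print(c,G[180:194,c].tolist())
g=e["img"].sum(2)//3
for r in(287,290,293,296): print(r,g[r,308:332].tolist())
for nn,mm in(("top",d),("scene",e)):
  for c in blobs(mm["img"],1000,4500): print(nn,cv2.approxPolyDP(cv2.convexHull(c),2,True)[:,0].tolist())
```

```text
held t 31.11 p [0.5877 0.0685 0.0362] F [6.8 2.  0.2] w 0.0106 gf 79.3
moved 0.0019775212458952654
303 [109, 152, 157, 161, 166, 163, 146, 122, 120, 122, 119, 128, 153, 159]
312 [63, 92, 144, 155, 160, 164, 167, 157, 122, 125, 123, 122, 124, 139]
321 [69, 70, 92, 139, 154, 158, 163, 167, 162, 125, 126, 124, 124, 126]
287 [77, 86, 91, 95, 92, 89, 87, 90, 98, 101, 100, 101, 91, 85, 87, 87, 88, 96, 113, 120, 121, 122, 120, 120]
290 [81, 85, 87, 89, 91, 88, 89, 89, 95, 101, 100, 100, 88, 75, 75, 72, 79, 79, 73, 103, 119, 118, 119, 120]
293 [83, 85, 90, 90, 89, 88, 88, 94, 99, 99, 99, 99, 84, 73, 73, 72, 73, 71, 79, 106, 117, 119, 119, 119]
296 [85, 85, 89, 88, 86, 86, 90, 97, 97, 98, 99, 92, 77, 73, 72, 73, 71, 69, 87, 99, 109, 112, 110, 111]
top [[122, 229], [136, 231], [167, 243], [152, 282], [132, 284], [104, 273]]
scene [[437, 227], [457, 247], [446, 280], [441, 289], [408, 304], [391, 283], [400, 242]]
scene [[209, 28], [177, 42], [140, 23], [136, 0], [200, 0], [207, 3]]
```

```bash
python3 -c "
from h import *
print(robot.finish_job());st('end')"
```

```text
the job is handed in; nothing more can be done
None
the job is handed in; nothing more can be done
```

Job handed in: both cartons are stacked on the bottom carton within about 2 mm, and the gripper is holding the drawer about 99 mm out, level with the blade to about 1–2 mm by camera measurement; handed in at about 31 s, with no verdict shown.

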